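Couple the dish tray to the shaker's drive ball and lock its lever

ROBOT

A 7-joint arm with a two-finger parallel gripper is mounted at the origin on a cart in front of the work surface, level with it; the furniture and walls round the work are solid. World frame = base frame: x ahead of the robot, y to its left, z up, the work surface at z = 0. Lengths are in m, angles in rad, forces in N, time in s.
With the tool pointing down it reaches from about 0.4 to 0.875 m from the base axis. Payload 19.3 kg.
Tool frame: the origin (TCP) lies midway between the tips of the shut fingers; the grasp point (between the pads) lies 19 mm behind it; z points along the fingers, y is the line along which they close (so a half turn about z gives the same grasp; the last joint's range is limited). The gripper opens to 85 mm and grips with 20 to 120 N. Pads are 22 mm wide; open, the fingers measure 114 mm over their backs; the gripper's body (76 mm by 85 mm) begins 54 mm behind the grasp point. The pads swing forward as they close: fully open they stand 13 mm farther back than shut.
Start: joints at [-1.211, 0.521, -0.036, 1.599, 0.021, 1.021, -0.113], TCP at [0.26, 0.568, 0.195] pointing down, gripper open.
Joint ranges: [-2.91, 2.91], [-0.3, 2.13], [-1.5, 1.42], [0.17, 2.43], [-1.26, 4.41], [0.16, 1.93], [-2.52, 2.52]. Speed limits (rad/s): [1.89, 1.89, 2.39, 2.39, 3.01, 3.01, 3.01].

INTERFACE

Orientations are given as [roll, pitch, yaw] about the fixed x, y, z axes, in that order (R = Rz(yaw) Ry(pitch) Rx(roll)).
In Python, from workcell import bot gives the robot as it stands.
- The arm moves only by the tool move_arm, never from a script. Its argument "moves" is a list that holds one entry, the list of rows, each a list of 7 numbers: the opening, from 0 (shut) to 1 (fully open), then the shift along the tool's x, y, z in units of 1000 mm (1.0 is 1000 mm), then the turn, a rotation vector about the tool's x, y, z in units of 2 pi rad (1.0 is 2 pi rad). A call has 1 to 5 rows; each row is the pose to reach, as a shift and turn from the pose commanded when the call began, along the tool's axes at that moment, turning the shorter way round; what a row does not reach only later rows make up. A row lasts 1/10 s, in which the tool goes at most 50 mm and 8.59 degrees, less where a joint would pass 70% of its speed; a pose out of reach is approached as far as the arm can. A call with a number of a shift or a turn outside -1 to 1 is refused whole. A call with a gripper value outside its range is refused whole. The fingers move at their own pace and stop on an object; "force" is the grip in N (left out, the last holds). Time passes only in rows, so rows that repeat a pose let the fingers close. It gives the time, the measured TCP pose, the force, the opening and the grip force at its end, in the units of the state.
- bot.observe(): the state, without advancing time (a new reading comes with each control period).
- bot.grab_frame(name): name is "scene" or "top"; returns the picture (480x640x3 uint8, red, green, blue); there is no depth.
- bot.camera_params(name): a dict with "vertical_fov" (degrees; the focal length in pixels is half the picture's height over the tangent of half this angle, whatever the lens; pixels are square), "cx", "cy" (the principal point, pixels), "R" (3x3) and "t" (3): a world point X has camera coordinates R X + t. Camera axes: x right, y down, z forward; pixel columns grow to the right and rows downward; lengths in m; the calibration is good to about 2 mm. A picture is of the moment at which its call begins. camera_params takes no time and is no camera call.
- bot.job_done(): hands the job in; it is judged then, once.
The state is a dict: "clock": time; "qpos": joint angles; "qd": joint speeds; "joint_efforts": joint torques, N m; "position": TCP position; "tool_rot": TCP orientation; "force": force on the tool from outside, world axes, zero at the start; "moment": the same for the moment, N m; "grip_width": finger opening in m; "finger_force": force on a finger pad.
Only numpy, scipy, OpenCV 4.12 (cv2) and the standard library are available. Lean on these libraries where they do the work, as an engineer would, in place of code of your own. Each camera call takes 0.05 s, during which the arm holds its last target. There are 200 camera calls.

TASK

Carry the dish tray by its handle to the bench shaker, keeping it level, and set it down square on the deck with its coupler over the shaker's drive ball. Push the coupler fully home on the ball, then press the red lever all the way down so that it locks, let go, and leave the rest of the bench undisturbed. The drive stops anywhere along its slot and its bearing is delicate, so find the ball by touch or sight and never bear on the shaker with more than 40 N.

Things in the scene. Friction and masses are not known exactly. Their poses are not given: they have to be found in the camera images.
- tray: Loose tray, 0.5-0.75 kg: aluminium plate 92 x 164 mm with two stacks of clear dishes, a bail handle above, a blue coupler on a tongue at its -x end. Origin on the underside plane below the plate's middle; z up, x points from the coupler to the plate. It stands on two feet (18 mm, at x=35, y=+-60) and on the coupler's rim, all at z=0. Lift it by the handle only.
- handle (a point): Middle of the handle's black flat-sided grip, at tray (-22, 0, 85) mm: 15 mm across (tray x), 90 mm long (tray y), 20 mm high. The dishes below it reach z=57, the bail's posts stand at y=+-79. The centre of mass lies nearly below it; a firm grip keeps the tray level.
- socket (a point): Where the ball's centre lies when home: tray (-135, 0, 14) mm, on the coupler's upright axis. The coupler is a blue cup, outer radius 22, rim at z=0, flat cap 24 wide on top at z=37. Its bore is 28.6 wide, flared to 36.6 at the rim. Two sprung balls in the bore meet the drive ball 9 to 13 mm before home; a push of about 4 to 8 N takes it past them and it snaps in.
- lever (a joint): Red latch lever on the coupler: 0 up (as found), 0.85 rad down and locked. Hinge along tray y through tray (-110, 0, 41) mm. An over-centre spring lifts it again if let go before about 0.65 and snaps it down beyond; 5 to 10 N on the pad. It drives a steel shoe in under the ball to hold it; with the lever down the ball cannot enter the coupler.
- lever_pad (a point): Middle of the top face of the lever's red pad (20 x 30 mm). At lever value q it lies, from the hinge, 52 cos(e) - 14 sin(e) mm along tray +x and 52 sin(e) + 14 cos(e) mm up, where e = 0.85 - q.
- shaker: Fixed flat bench shaker, white, 262 x 196 mm. Origin on the worktop; z up, x along it from the ball to the strips. Grey deck at z=50 (x -175 to 65), two white strips for the tray's feet (top z=56, x -10 to 70, y=+-60). Steel drive ball, 26 mm wide, on a rigid stud: centre at y=0, z=70, but x anywhere from -147 to -123 mm, not measured. Tray home: its x along the shaker's x.
- slot (a point): Point over the middle of the shaker's slot at the height of the drive ball's centre: shaker (-135, 0, 70) mm. Fixed to the housing; the ball itself stands up to 12 mm to either side of it along shaker x.
- timer: White bench timer, 62 x 62 x 18 mm; bystander, leave it.
- spare_dish: Clear dish lying on the worktop, 68 mm wide, 16 high; bystander, leave it.
- stopper: Red rubber stopper, 32 mm wide, 26 high; bystander, leave it.
- green_bottle: White bottle with a green cap, 52 mm wide, 128 high; bystander, leave it.
- wash_bottle: White wash bottle with a blue spout, 62 x 83 x 183 mm; bystander, leave it.

How it is judged:
By the outcome, as a careful person would: the job done as asked, in the order asked, and still so for the second after the job is handed in, with the robot touching nothing.
It also fails if it takes over 61 s, if anything falls off the work surface, if the arm or the gripper's body presses on something with over 40 N, if the wrist force passes 120 N, or if a joint passes its speed limit or range.

## Working session

There is one attempt and no reset: what is moved stays moved. The work goes in short steps, Python scripts to look and compute and a tool call to move; the robot and the scene stay as the last step left them, time stands still between calls to the robot, and variables do not carry over. Pictures are saved under pics/ and viewed, at most 10 in all, crops included, and the job is handed in when it is done.

Besides the shell and the picture viewer there is one more tool, called after "Emit:" as name(argument=value, ...) on one line, values as JSON. move_arm: Moves the arm, as the interface text tells. Shifts and turns lie within -1 to 1; 1 stands for 1000 mm of shift or 2 pi rad of turn. Its arguments: {"type":"object","properties":{"moves":{"type":"array"},"force":{"type":"number"}},"required":["moves"]}

```bash
mkdir -p pics; python3 - <<'E'
from workcell import bot
import cv2
for n in("scene","top"):
    cv2.imwrite(f"pics/{n}0.png",bot.grab_frame(n)[:,:,::-1]); print(n,bot.camera_params(n))
print(bot.observe())
E
```

```text
scene {'vertical_fov': 50.44713035945994, 'cx': 316.78636107260115, 'cy': 243.59743756785528, 'R': array([[-0.54705123, -0.83702444, -0.01118208],
       [-0.33558067,  0.23152295, -0.91311704],
       [ 0.76689019, -0.49576931, -0.40754414]]), 't': array([0.25419516, 0.24658533, 1.13366485])}
top {'vertical_fov': 45.29500141966285, 'cx': 321.1631120966909, 'cy': 235.9920731991395, 'R': array([[ 0.01669816, -0.99976713, -0.01366967],
       [-0.99505857, -0.01527811, -0.09810718],
       [ 0.09787548,  0.01524033, -0.99508197]]), 't': array([-0.00346019,  0.48446486,  1.77255853])}
{'clock': 0.1, 'qpos': array([-1.21122277,  0.52194665, -0.03634084,  1.59989301,  0.02120207,
        1.0211034 , -0.11277366]), 'qd': array([-0.00054822, -0.00168409, -0.0018173 , -0.00124454, -0.00043779,
        0.00058844, -0.00132066]), 'joint_efforts': array([ 4.47217404e-03, -9.28491855e+01,  1.98429465e+00, -3.70535553e+01,
        1.81805470e-02,  5.39144356e-03,  5.73735150e-06]), 'position': array([0.26031099, 0.56787107, 0.19420876]), 'tool_rot': array([-3.14062916e+00,  6.10364989e-05,  2.71184616e+00]), 'force': array([0.46107637, 0.13321296, 0.20303546]), 'moment': array([-0.00986029, -0.06251753,  0.01790118]), 'finger_force': 0.0, 'grip_width': 0.08548650031861686}
```

View pics/scene0.png

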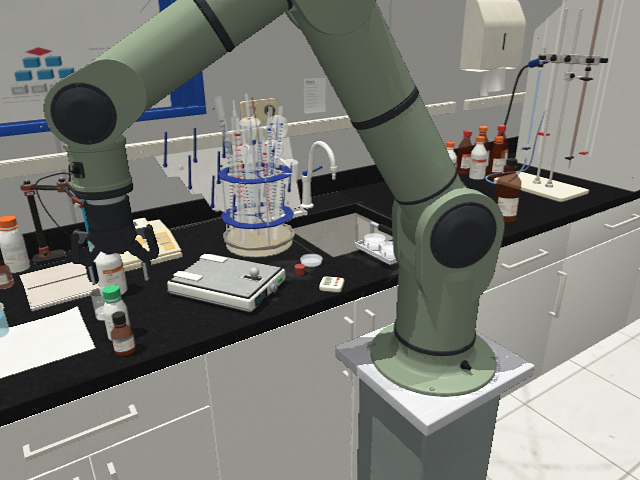

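View pics/top0.png

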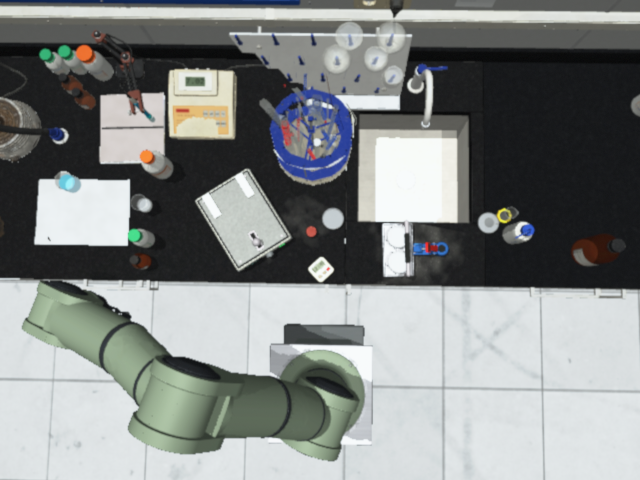

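The top view shows the tray at (398,248) with its blue coupler and red lever at (432,248), pointing to world −y. The shaker is at (243,220), with the ball near (257,240) and the strips at (212,205) and (244,182). I'll zoom in on both.

```bash
python3 - <<'E'
import cv2,numpy as np
t=cv2.imread("pics/top0.png");s=cv2.imread("pics/scene0.png")
a=cv2.resize(t[160:285,185:305],None,fx=3.3,fy=3.3,interpolation=cv2.INTER_CUBIC)
b=cv2.resize(t[210:290,370:460],None,fx=4.4,fy=4.4,interpolation=cv2.INTER_CUBIC)
c=np.zeros((600,800,3),np.uint8);c[:a.shape[0],:a.shape[1]]=a;c[:b.shape[0],400:400+b.shape[1]]=b[:,:400]
cv2.imwrite("pics/zt.png",c)
d=cv2.resize(s[220:320,160:410],None,fx=3.2,fy=3.2,interpolation=cv2.INTER_CUBIC);cv2.imwrite("pics/zs.png",d)
E
```

```text
(no output)
```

View pics/zt.png

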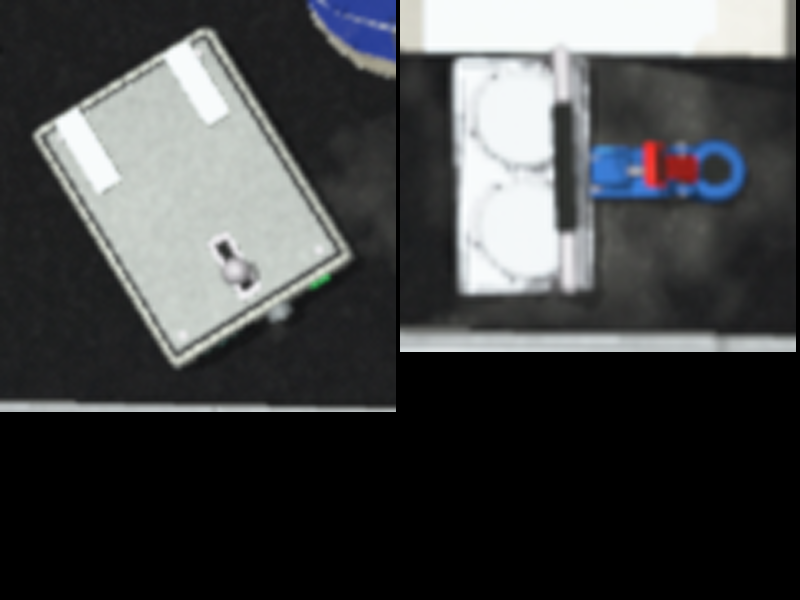

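View pics/zs.png

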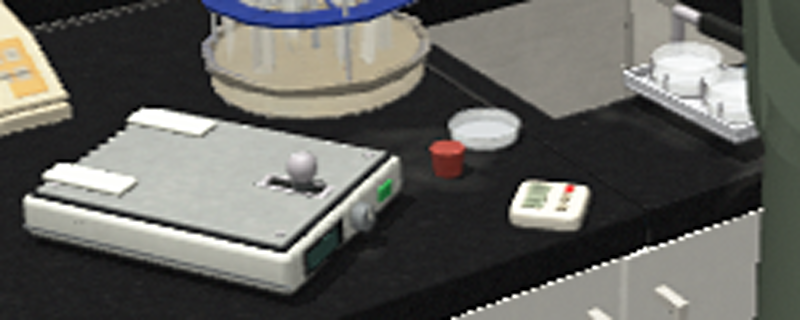

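Zoomed top view: ball at (238,270), strip centres at (88,150) and (198,83), grip middle at (564,167), coupler ring at (719,169). Zoomed scene view: ball at (302,168), strips at (172,121) and (89,179). The arm hides part of the tray.

```bash
cat > h.py <<'E'
import numpy as np,cv2
from workcell import bot
def cam(n):
    c=bot.camera_params(n);f=240/np.tan(np.radians(c["vertical_fov"])/2)
    return f,c["cx"],c["cy"],np.array(c["R"]),np.array(c["t"])
def ray(n,p):
    f,cx,cy,R,t=cam(n);d=R.T@np.array([(p[0]-cx)/f,(p[1]-cy)/f,1.]);return -R.T@t,d
def onz(n,p,z):
    o,d=ray(n,p);return o+d*(z-o[2])/d[2]
def tri(a,b):
    (o,d),(q,e)=ray("top",a),ray("scene",b)
    s=np.linalg.lstsq(np.c_[d,-e],q-o,rcond=None)[0]
    A,B=o+s[0]*d,q+s[1]*e;return (A+B)/2,np.linalg.norm(A-B)
def proj(n,X):
    f,cx,cy,R,t=cam(n);c=R@np.array(X)+t;return np.array([cx+f*c[0]/c[2],cy+f*c[1]/c[2]])
z=lambda U,f,o:((U[0]+.5)/f-.5+o[0],(U[1]+.5)/f-.5+o[1])
zt=lambda u,v:z((u,v),3.3,(185,160))
zr=lambda u,v:z((u-400,v),4.4,(370,210))
zs=lambda u,v:z((u,v),3.2,(160,220))
E
python3 - <<'E'
from h import *
np.set_printoptions(precision=4,suppress=True)
ball=tri(zt(238,270),zs(302,168));L=tri(zt(88,150),zs(89,179));Rr=tri(zt(198,83),zs(172,121))
print("ball",ball,"L",L,"R",Rr)
for p in [(33,133),(210,28),(353,258),(178,367)]: print("corner",onz("top",zt(*p),.05))
l=onz("top",zt(88,150),.056);r=onz("top",zt(198,83),.056);b=onz("top",zt(238,270),.07);print(l,r,b,np.linalg.norm(l-r))
y=(l-r)[:2];yaw=np.arctan2(-y[0],y[1]);m=(l+r)[:2]/2;X=np.array([np.cos(yaw),np.sin(yaw)]);print("yaw",yaw,np.degrees(np.arctan2(*(m-b[:2])[::-1])),"ball x",30-1000*(m-b[:2])@X)
for p,h in [((564,167),.095),((564,102),.095),((564,230),.095),((719,169),.037),((457,57),.018),((590,57),.018),((592,294),.018),((460,294),.018)]: print(p,onz("top",zr(*p),h))
print(proj("scene",onz("top",zr(564,167),.095)))
E
```

```text
ball (array([0.4608, 0.2005, 0.0679]), np.float64(0.0020584591599966404)) L (array([0.5728, 0.3463, 0.0523]), np.float64(0.001253364784587189)) R (array([0.6377, 0.2444, 0.0535]), np.float64(0.0008509220123419033))
corner [0.5883 0.3987 0.05  ]
corner [0.691  0.2347 0.05  ]
corner [0.4748 0.0947 0.05  ]
corner [0.3706 0.2552 0.05  ]
[0.572 0.345 0.056] [0.6371 0.2436 0.056 ] [0.4602 0.1993 0.07  ] 0.12042024792728212
yaw 0.5707459576359745 33.335351128324845 ball x -142.79914549561235
(564, 167) [ 0.4467 -0.2534  0.095 ]
(564, 102) [ 0.491  -0.2533  0.095 ]
(564, 230) [ 0.4039 -0.2535  0.095 ]
(719, 169) [ 0.4516 -0.3696  0.037 ]
(457, 57) [ 0.5303 -0.1874  0.018 ]
(590, 57) [ 0.5317 -0.282   0.018 ]
(592, 294) [ 0.3633 -0.2836  0.018 ]
(460, 294) [ 0.3618 -0.1906  0.018 ]
[388.7775 227.7209]
```

```bash
cat >> h.py <<'E'
from scipy.spatial.transform import Rotation as Ro
def step(p0,r0,p1,r1):
    A=Ro.from_euler("xyz",r0);B=Ro.from_euler("xyz",r1)
    return np.r_[A.inv().apply(np.subtract(p1,p0)),(A.inv()*B).as_rotvec()/(2*np.pi)].round(4)
def down(psi): return [np.pi,0,psi]
def chain(ws,p=None,r=None):
    o=bot.observe();p=o["position"] if p is None else p;r=o["tool_rot"] if r is None else r
    for q,psi in ws: print(q,step(p,r,q,down(psi)).tolist());p,r=q,down(psi)
E
python3 - <<'E'
from h import *
chain([((.32,.47,.31),2.75),((.44,.25,.33),2.85),((.48,.02,.33),3.0),((.447,-.15,.30),3.157),((.447,-.256,.2),3.157)])
E
```

```text
(0.32, 0.47, 0.31) [-0.095, -0.0642, -0.1157, -0.0002, 0.0, -0.0061]
(0.44, 0.25, 0.33) [-0.1949, -0.1575, -0.02, -0.0, 0.0, -0.0159]
(0.48, 0.02, 0.33) [-0.1044, -0.2088, -0.0, -0.0, 0.0, -0.0239]
(0.447, -0.15, 0.3) [0.0087, -0.173, 0.03, 0.0, 0.0, -0.025]
(0.447, -0.256, 0.2) [0.0016, -0.106, 0.1, 0.0, 0.0, 0.0]
```

Emit:
move_arm(moves=[[[1,-0.095,-0.064,-0.116,0,0,-0.006],[1,-0.095,-0.064,-0.116,0,0,-0.006],[1,-0.095,-0.064,-0.116,0,0,-0.006],[1,-0.095,-0.064,-0.116,0,0,-0.006]]])

```text
clock: 0.5
position: [0.3233, 0.4682, 0.3145]
tool_rot: [3.137, 0.002, 2.745]
force: [-0.4, 0.7, 0.8]
grip_width: 0.0857
finger_force: 0.0
```

Emit:
move_arm(moves=[[[0.5,-0.195,-0.158,-0.02,0,0,-0.016],[0.5,-0.195,-0.158,-0.02,0,0,-0.016],[0.5,-0.195,-0.158,-0.02,0,0,-0.016],[0.5,-0.195,-0.158,-0.02,0,0,-0.016],[0.5,-0.195,-0.158,-0.02,0,0,-0.016]]])

```text
clock: 1.0
position: [0.4395, 0.2498, 0.3303]
tool_rot: [-3.141, -0.0, 2.851]
force: [1.5, 1.4, -0.7]
grip_width: 0.0426
finger_force: 0.0
```

Emit:
move_arm(moves=[[[0.5,-0.104,-0.209,0,0,0,-0.024],[0.5,-0.104,-0.209,0,0,0,-0.024],[0.5,-0.104,-0.209,0,0,0,-0.024],[0.5,-0.104,-0.209,0,0,0,-0.024],[0.5,-0.104,-0.209,0,0,0,-0.024]]])

```text
clock: 1.5
position: [0.4785, 0.0188, 0.3303]
tool_rot: [-3.141, -0.0, 3.0]
force: [0.7, 0.5, -0.6]
grip_width: 0.0427
finger_force: 0.0
```

```bash
python3 - <<'E'
from h import *
s=bot.grab_frame("scene")[:,:,::-1];t=bot.grab_frame("top")[:,:,::-1]
a=cv2.resize(s[200:300,300:460],None,fx=4,fy=4,interpolation=cv2.INTER_CUBIC)
b=cv2.resize(t[170:270,190:310],None,fx=2,fy=2,interpolation=cv2.INTER_CUBIC)
c=np.zeros((600,800,3),np.uint8);c[:400,:640]=a;c[400:600,:240]=b;cv2.imwrite("pics/z2.png",c)
E
```

```text
(no output)
```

View pics/z2.png

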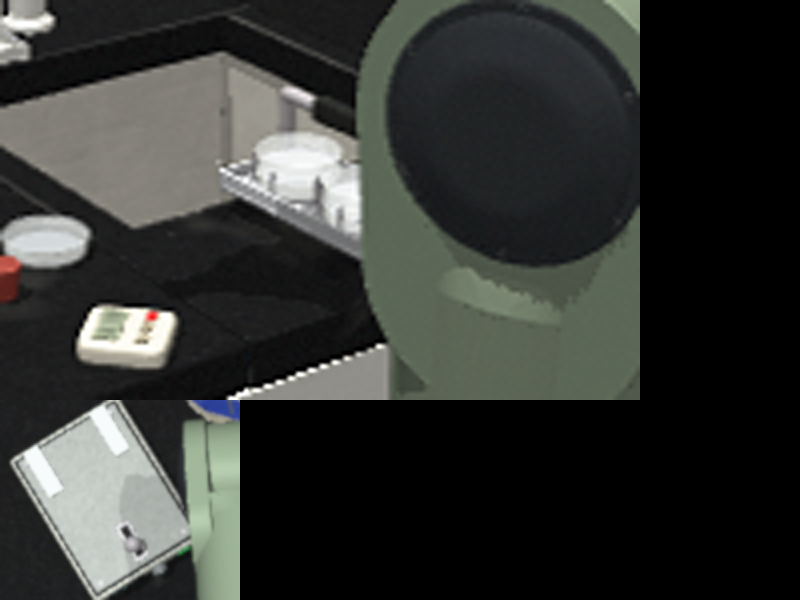

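The base still hides most of the tray, but the far end of the black grip at (316,104) and the plate's far corner at (222,170) can be seen. I'll triangulate both.

```bash
python3 - <<'E'
from h import *
np.set_printoptions(precision=4,suppress=True)
q=lambda u,v:z((u,v),4,(300,200))
print(tri(zr(564,102),q(316,106)),tri(zr(457,57),q(222,170)))
m=onz("top",zr(564,167),.095);print(m)
chain([((.447,-.15,.27),3.157),((.447,-.254,.14),3.157)])
E
```

```text
(array([ 0.4929, -0.2536,  0.0848]), np.float64(0.0026380814212004066)) (array([ 0.5279, -0.1865,  0.0339]), np.float64(0.0012169197883979397))
[ 0.4467 -0.2534  0.095 ]
(0.447, -0.15, 0.27) [0.0071, -0.1692, 0.0605, -0.0002, -0.0, -0.0259]
(0.447, -0.254, 0.14) [0.0016, -0.104, 0.13, 0.0, 0.0, 0.0]
```

Emit:
move_arm(moves=[[[0.5,0.007,-0.169,0.06,0,0,-0.026],[0.5,0.007,-0.169,0.06,0,0,-0.026],[0.5,0.007,-0.169,0.06,0,0,-0.026],[0.5,0.007,-0.169,0.06,0,0,-0.026],[0.5,0.007,-0.169,0.06,0,0,-0.026]]])

```text
clock: 2.1
position: [0.4461, -0.1486, 0.2689]
tool_rot: [-3.141, -0.003, -3.124]
force: [0.5, 1.6, 0.5]
grip_width: 0.0429
finger_force: 0.0
```

Emit:
move_arm(moves=[[[0.5,0.002,-0.104,0.13,0,0,0],[0.5,0.002,-0.104,0.13,0,0,0],[0.5,0.002,-0.104,0.13,0,0,0],[0.5,0.002,-0.104,0.13,0,0,0],[0.5,0.002,-0.104,0.13,0,0,0]]])

```text
clock: 2.6
position: [0.4474, -0.2492, 0.1387]
tool_rot: [3.141, -0.004, -3.121]
force: [-0.5, 0.1, -0.1]
grip_width: 0.0426
finger_force: 0.0
```

```bash
python3 - <<'E'
from h import *
o=bot.observe();print(o["position"],o["tool_rot"],o["qpos"])
s=bot.grab_frame("scene")[:,:,::-1];t=bot.grab_frame("top")[:,:,::-1]
a=cv2.resize(s[150:300,300:460],None,fx=2.4,fy=2.4,interpolation=cv2.INTER_CUBIC)
b=cv2.resize(t[200:300,360:460],None,fx=4,fy=4,interpolation=cv2.INTER_CUBIC)
c=np.zeros((400,800,3),np.uint8);c[:360,:384]=a;c[:400,400:800]=b;cv2.imwrite("pics/z3.png",c)
E
```

```text
[ 0.44738533 -0.24922312  0.13870899] [ 3.14070636 -0.00351766 -3.12054925] [ 0.13512833  0.44159568  0.34019557  1.96081824 -0.20397569  0.77559976
  2.18381297]
```

View pics/z3.png

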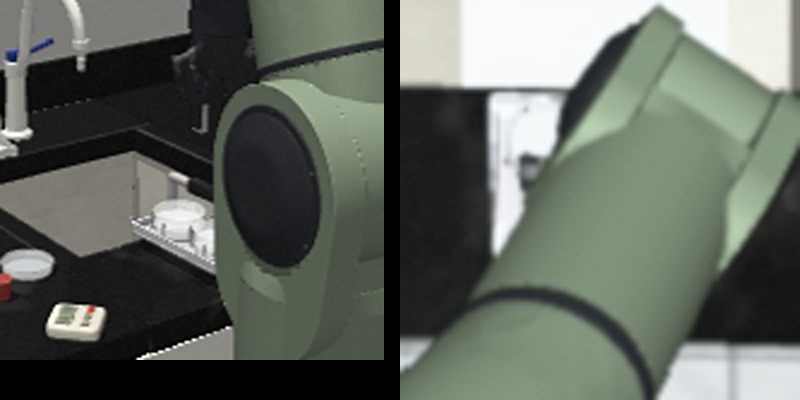

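The gripper and arm hide the handle in both views, but the pose agrees with the measured grip. I'll descend and watch the force.

Emit:
move_arm(moves=[[[0.5,0,-0.004,0.035,0,0,0],[0.5,0,-0.004,0.055,0,0,0],[0.5,0,-0.004,0.07,0,0,0],[0.5,0,-0.004,0.07,0,0,0]]])

```text
clock: 3.1
position: [0.4489, -0.2514, 0.0705]
tool_rot: [3.141, -0.0, -3.117]
force: [-0.8, 0.5, 0.7]
grip_width: 0.0426
finger_force: 0.0
```

Emit:
move_arm(moves=[[[0,0,0,0,0,0,0],[0,0,0,0,0,0,0],[0,0,0,0,0,0,0],[0,0,0,0,0,0,0],[0,0,0,0,0,0,0]]], force=60)

```text
clock: 3.6
position: [0.4486, -0.253, 0.0709]
tool_rot: [-3.141, 0.0, -3.119]
force: [-0.4, 0.3, 0.2]
grip_width: 0.0002
finger_force: 0.0
```

The fingers shut on nothing. I'll check where the TCP projects against what the pictures show.

```bash
python3 - <<'E'
from h import *
np.set_printoptions(precision=4,suppress=True)
print(proj("scene",(.4474,-.2492,.1387)))
o=bot.observe();print(o["position"],o["tool_rot"],o["force"],o["moment"],o["grip_width"])
s=bot.grab_frame("scene")[:,:,::-1];t=bot.grab_frame("top")[:,:,::-1]
a=cv2.resize(s[170:270,340:430],None,fx=4.4,fy=4.4,interpolation=cv2.INTER_CUBIC)
b=cv2.resize(t[200:300,360:460],None,fx=4,fy=4,interpolation=cv2.INTER_CUBIC)
c=np.zeros((440,800,3),np.uint8);c[:440,:396]=a;c[:400,400:800]=b;cv2.imwrite("pics/z4.png",c)
E
```

```text
[388.2291 214.5892]
[ 0.4486 -0.253   0.0709] [-3.1414  0.0005 -3.119 ] [-0.3722  0.3194  0.2061] [-0.0039  0.0302  0.0078] 0.0002230925716090993
```

View pics/z4.png

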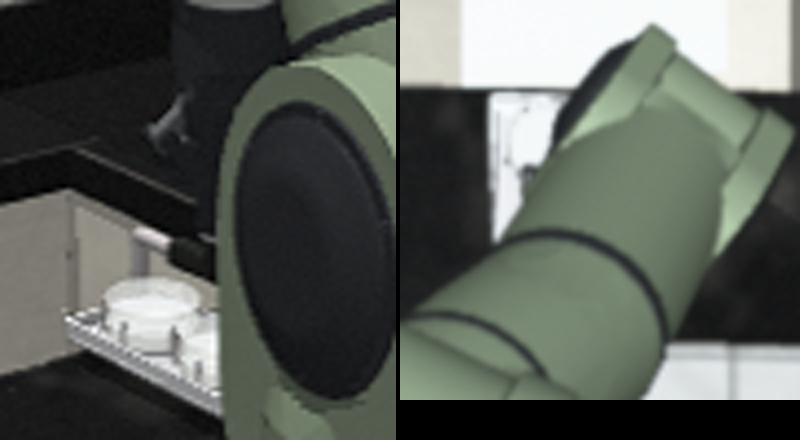

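```bash
python3 - <<'E'
from h import *
np.set_printoptions(precision=1,suppress=True)
Z3=lambda X:(proj("scene",X)-(300,150))*2.4
Z4=lambda X:(proj("scene",X)-(340,170))*4.4
for y in(.021,.036,-.021,-.036):
  for x in(-.011,.011): print("z3",x,y,Z3((.4474+x,-.2492+y,.147)),Z3((.4474+x,-.2492+y,.185)))
for y in(.0145,-.0145):
  for x in(-.011,.011): print("z4",x,y,[Z4((.4486+x,-.253+y,h)) for h in(.071,.09,.11,.14)])
for s in(-1,1):
  print("grip",[Z4((.4467+.045*k,-.2545+.0075*s,h)) for k in(-1,0,1) for h in(.075,.095)])
E
```

```text
z3 -0.011 0.021 [204.9 154.8] [206.2 125.9]
z3 0.011 0.021 [193.5 149.7] [194.7 121.1]
z3 -0.011 0.036 [195.6 157.2] [196.8 128.2]
z3 0.011 0.036 [184.2 152.1] [185.4 123.4]
z3 -0.011 -0.021 [230.5 148. ] [232.1 119.5]
z3 0.011 -0.021 [219.  143.1] [220.5 114.8]
z3 -0.011 -0.036 [239.5 145.6] [241.2 117.2]
z3 0.011 -0.036 [228.  140.7] [229.5 112.5]
z4 -0.011 0.0145 [array([205.1, 294.6]), array([206.4, 269.4]), array([207.7, 242.6]), array([209.7, 201.8])]
z4 0.011 0.0145 [array([184.7, 284.4]), array([185.8, 259.4]), array([187. , 232.8]), array([188.8, 192.4])]
z4 -0.011 -0.0145 [array([236.9, 285.3]), array([238.3, 260.3]), array([239.8, 233.6]), array([242. , 193.2])]
z4 0.011 -0.0145 [array([216.4, 275.3]), array([217.6, 250.5]), array([219. , 224.1]), array([221., 184.])]
grip [array([265.8, 298.6]), array([267.4, 271.7]), array([222.7, 277.6]), array([224. , 251.3]), array([181.4, 257.6]), array([182.6, 231.7])]
grip [array([249.2, 303.5]), array([250.7, 276.6]), array([206.3, 282.4]), array([207.6, 255.9]), array([165.2, 262.2]), array([166.2, 236.2])]
```

```bash
python3 - <<'E'
from h import *
a=cv2.imread("pics/scene0.png")
np.set_printoptions(linewidth=200)
s=bot.grab_frame("scene")
print("now cols 376-391");
for r in range(208,244): print(r,s[r,376:392].mean(1).astype(int), a[r,376:392].mean(1).astype(int))
E
```

```text
now cols 376-391
208 [27 24 24 27 25 26 27 26 27 27 26 26 21 22 77 87] [30 27 25 28 25 28 28 29 24 25 26 28 28 26 24 25]
209 [30 30 26 26 26 25 28 30 29 27 28 26 27 33 78 87] [31 34 32 30 24 26 28 25 28 29 27 27 27 26 28 24]
210 [28 27 28 23 25 29 25 28 29 27 26 27 22 36 79 86] [30 34 31 31 32 32 26 25 27 26 25 28 30 29 30 23]
211 [38 29 27 25 24 23 23 25 28 28 27 26 23 36 78 86] [38 32 31 31 31 30 32 30 25 25 27 30 29 30 32 26]
212 [61 55 36 30 28 28 26 23 28 29 28 25 21 45 80 87] [69 59 41 33 30 31 33 33 34 33 33 21 27 31 27 26]
213 [31 47 64 60 42 31 29 28 26 25 28 26 23 46 79 87] [35 53 69 66 46 33 32 33 32 34 32 31 30 25 25 26]
214 [14 16 20 37 64 61 41 31 29 25 25 27 25 49 80 87] [22 21 24 41 72 68 46 35 28 32 31 30 33 31 30 43]
215 [15 14 15 18 22 42 70 69 44 29 24 23 22 66 84 88] [19 16 19 15 24 46 76 74 51 33 30 31 31 33 30 45]
216 [17 17 14 15 12 14 25 31 33 31 28 26 25 66 84 88] [17 16 19 19 16 18 27 36 65 67 54 39 30 29 28 38]
217 [18 15 15 16 18 17 15  9 16 25 25 26 25 66 83 87] [18 18 21 19 21 18 16 17 21 33 56 68 58 40 29 38]
218 [16 15 18 14 13 16 15 17 19 25 25 26 22
[... 2632 characters left out ...]
155 153 151 150 156]
239 [238 239 240 237 238 241 235 224 215 162 140 146 149 117  87  85] [246 247 248 246 246 249 244 235 230 176 153 157 159 158 156 126]
240 [241 242 240 240 240 242 239 220 161 121 159 129  96  83  81  84] [248 249 248 247 248 249 248 230 175 132 187 146 102  79  55  34]
241 [247 247 241 234 226 211 212 203 190 147 137 175 190 132  86  84] [252 252 248 244 237 225 225 220 206 160 152 189 206 186 168 171]
242 [230 228 226 218 212 204 219 214 213 192 187 189 193 144  93  83] [240 240 237 230 225 220 230 227 227 208 202 204 208 219 223 224]
243 [228 226 226 222 226 235 228 212 213 191 183 194 201 144  90  83] [238 237 237 239 240 244 239 225 226 209 201 210 212 217 219 225]
```

```bash
python3 - <<'E'
from h import *
np.set_printoptions(precision=1,suppress=True)
for s in(-1,1):
  for w in(.043,.057):
    print(s*w,[proj("scene",(.2603+s*w*.417,.5679+s*w*.909,h)) for h in(.194,.207,.235)])
a=cv2.imread("pics/scene0.png")
cv2.imwrite("pics/z5.png",cv2.resize(a[180:300,60:180],None,fx=5,fy=5,interpolation=cv2.INTER_CUBIC))
E
```

```text
-0.043 [array([148.5, 301.2]), array([147.5, 295.3]), array([145.3, 282.3])]
-0.057 [array([156. , 300.5]), array([155. , 294.6]), array([153. , 281.7])]
0.043 [array([101.7, 305. ]), array([100.4, 299.1]), array([ 97.7, 286. ])]
0.057 [array([ 94. , 305.7]), array([ 92.7, 299.7]), array([ 89.8, 286.7])]
```

View pics/z5.png

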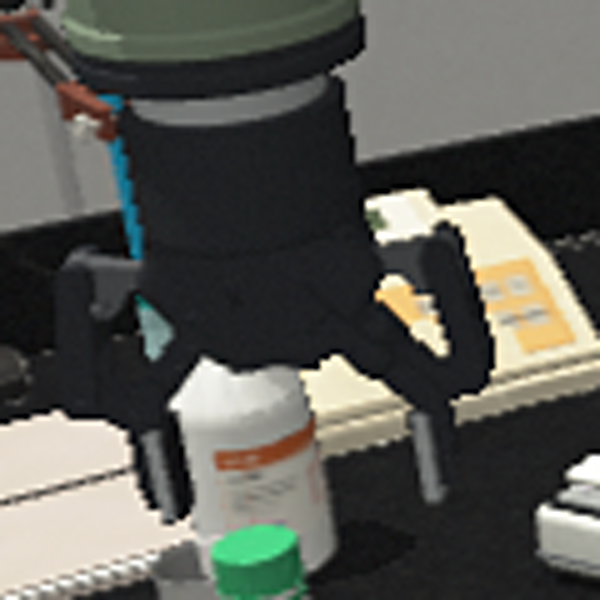

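The finger tips show at about z=0.24 at the start and about 0.107 now. That is roughly 35 mm above the stated TCP, so the real tips sit short of it and closed above the grip. I'll reopen and go 35 mm lower, watching the force.

Emit:
move_arm(moves=[[[0.5,0,0,0,0,0,0],[0.5,0,0,0,0,0,0],[0.5,0,-0.001,0.01,0,0,0],[0.5,0,-0.001,0.018,0,0,0],[0.5,0,-0.001,0.018,0,0,0]]])

```text
clock: 4.25
position: [0.4476, -0.2537, 0.0511]
tool_rot: [3.141, -0.002, -3.119]
force: [-0.4, 0.4, 0.4]
grip_width: 0.0429
finger_force: 0.0
```

Emit:
move_arm(moves=[[[0.5,0,0,0.008,0,0,0],[0.5,0,0,0.016,0,0,0],[0.5,0,0,0.016,0,0,0]]])

```text
clock: 4.55
position: [0.4479, -0.2538, 0.0354]
tool_rot: [3.141, -0.001, -3.119]
force: [0.1, -0.3, 0.3]
grip_width: 0.0426
finger_force: 0.0
```

Emit:
move_arm(moves=[[[0,0,0,0,0,0,0],[0,0,0,0,0,0,0],[0,0,0,0,0,0,0],[0,0,0,0,0,0,0]]], force=30)

```text
clock: 4.95
position: [0.4486, -0.2542, 0.0368]
tool_rot: [-3.141, 0.0, -3.119]
force: [1.1, -0.5, 1.2]
grip_width: 0.0145
finger_force: 32.0
```

Gripped at 14.5 mm. Now I'll firm up the grip and lift.

Emit:
move_arm(moves=[[[0,0,0,0,0,0,0],[0,0,0,-0.005,0,0,0],[0,0,0,-0.02,0,0,0],[0,0,0,-0.04,0,0,0],[0,0,0,-0.04,0,0,0]]], force=100)

```text
clock: 5.45
position: [0.4492, -0.2545, 0.0783]
tool_rot: [-3.141, 0.002, -3.119]
force: [1.3, -0.6, -7.0]
grip_width: 0.0129
finger_force: 98.0
```

```bash
python3 - <<'E'
from h import *
np.set_printoptions(precision=4,suppress=True)
o=bot.observe();print(o["position"],o["tool_rot"],o["force"],o["moment"],o["grip_width"],o["finger_force"])
p=o["position"]
# ball, placement
yaw=.574;X=np.array([np.cos(yaw),np.sin(yaw)]);ball=np.array([.4605,.2])
for z_ in (.14,): print("target handle xy",ball+X*.113,"psi",3.164-(np.radians(91.2)-yaw))
h=ball+X*.113;ps=3.164-(np.radians(91.2)-yaw)
chain([((.45,-.254,.26),3.164),((.47,-.06,.28),2.85),((.50,.10,.28),2.5),((h[0],h[1],.26),ps)])
E
```

```text
[ 0.4492 -0.2545  0.0783] [-3.1406  0.0024 -3.1192] [ 1.2656 -0.571  -6.9504] [ 0.0069 -0.0171  0.0108] 0.012895601576255425 97.98227906227112
target handle xy [0.5554 0.2614] psi 2.1462597221811714
(0.45, -0.254, 0.26) [-0.0012, 0.0003, -0.1817, -0.0002, 0.0004, 0.0]
(0.47, -0.06, 0.28) [-0.0243, 0.1935, -0.02, 0.0, -0.0, 0.05]
(0.5, 0.1, 0.28) [0.0173, 0.1619, 0.0, 0.0, -0.0, 0.0557]
(np.float64(0.5553901360802779), np.float64(0.26135847190621975), 0.26) [0.0522, 0.1624, 0.02, -0.0, -0.0, 0.0563]
```

```bash
python3 - <<'E'
from h import *
chain([((.45,-.254,.26),3.164),((.455,-.06,.28),2.85),((.475,.09,.28),2.5),((.555,.261,.26),2.145)])
E
```

```text
(0.45, -0.254, 0.26) [-0.0012, 0.0003, -0.1817, -0.0002, 0.0004, 0.0]
(0.455, -0.06, 0.28) [-0.0093, 0.1938, -0.02, 0.0, -0.0, 0.05]
(0.475, 0.09, 0.28) [0.024, 0.1494, 0.0, 0.0, -0.0, 0.0557]
(0.555, 0.261, 0.26) [0.0382, 0.1849, 0.02, 0.0, -0.0, 0.0565]
```

Emit:
move_arm(moves=[[[0,0,0,-0.03,0,0,0],[0,0,0,-0.07,0,0,0],[0,0,0,-0.11,0,0,0],[0,0,0,-0.15,0,0,0],[0,0,0,-0.18,0,0,0]]])

```text
clock: 5.95
position: [0.4485, -0.254, 0.2581]
tool_rot: [-3.141, 0.001, -3.119]
force: [0.3, -0.2, -5.9]
grip_width: 0.0132
finger_force: 99.3
```

Emit:
move_arm(moves=[[[0,-0.002,0.035,-0.004,0,0,0.01],[0,-0.004,0.075,-0.008,0,0,0.02],[0,-0.006,0.115,-0.012,0,0,0.03],[0,-0.008,0.155,-0.016,0,0,0.04],[0,-0.009,0.194,-0.02,0,0,0.05]]])

```text
clock: 6.45
position: [0.4526, -0.058, 0.2759]
tool_rot: [-3.141, -0.001, 2.848]
force: [1.0, 0.7, -6.7]
grip_width: 0.0125
finger_force: 99.4
```

Emit:
move_arm(moves=[[[0,0.005,0.03,0,0,0,0.011],[0,0.01,0.06,0,0,0,0.022],[0,0.015,0.09,0,0,0,0.033],[0,0.02,0.12,0,0,0,0.045],[0,0.024,0.15,0,0,0,0.056]]])

```text
clock: 6.95
position: [0.4727, 0.092, 0.2757]
tool_rot: [-3.141, -0.001, 2.495]
force: [0.6, -1.3, -5.7]
grip_width: 0.0127
finger_force: 99.4
```

Emit:
move_arm(moves=[[[0,0.008,0.037,0.004,0,0,0.011],[0,0.016,0.074,0.008,0,0,0.022],[0,0.024,0.111,0.012,0,0,0.033],[0,0.031,0.148,0.016,0,0,0.045],[0,0.038,0.185,0.02,0,0,0.056]]])

```text
clock: 7.45
position: [0.5538, 0.263, 0.255]
tool_rot: [-3.14, -0.0, 2.144]
force: [0.2, -1.1, -5.9]
grip_width: 0.0127
finger_force: 99.4
```

```bash
python3 - <<'E'
from h import *
np.set_printoptions(precision=4,suppress=True)
o=bot.observe();print(o["position"],o["tool_rot"],o["qpos"])
chain([((.5554,.2614,.15),2.145)])
E
```

```text
[0.5538 0.263  0.255 ] [-3.1401 -0.0003  2.1437] [-0.7386  0.4623  0.2918  1.5709 -0.1425  1.1308  0.1582]
(0.5554, 0.2614, 0.15) [-0.0022, 0.0006, 0.105, -0.0002, -0.0, -0.0002]
```

Emit:
move_arm(moves=[[[0,-0.001,0,0.03,0,0,0],[0,-0.002,0.001,0.07,0,0,0],[0,-0.002,0.001,0.105,0,0,0],[0,-0.002,0.001,0.105,0,0,0]]])

```text
clock: 7.85
position: [0.5527, 0.2592, 0.1464]
tool_rot: [-3.133, -0.001, 2.147]
force: [-0.6, -0.1, -6.6]
grip_width: 0.0128
finger_force: 99.3
```

```bash
python3 - <<'E'
from h import *
np.set_printoptions(precision=4,suppress=True)
o=bot.observe();print(o["position"],o["tool_rot"],o["force"])
s=bot.grab_frame("scene")[:,:,::-1];t=bot.grab_frame("top")[:,:,::-1]
cv2.imwrite("pics/s5.png",s);cv2.imwrite("pics/t5.png",t)
a=cv2.resize(s[190:310,160:300],None,fx=4.2,fy=4.2,interpolation=cv2.INTER_CUBIC)
b=cv2.resize(t[190:290,220:290],None,fx=2.9,fy=2.9,interpolation=cv2.INTER_CUBIC)
c=np.zeros((600,800,3),np.uint8);c[:a.shape[0],:a.shape[1]]=a;c[:b.shape[0],595:595+b.shape[1]]=b;cv2.imwrite("pics/z6.png",c)
E
```

```text
[0.5527 0.2592 0.1464] [-3.1331 -0.0005  2.1466] [-0.5563 -0.0677 -6.6496]
```

View pics/z6.png

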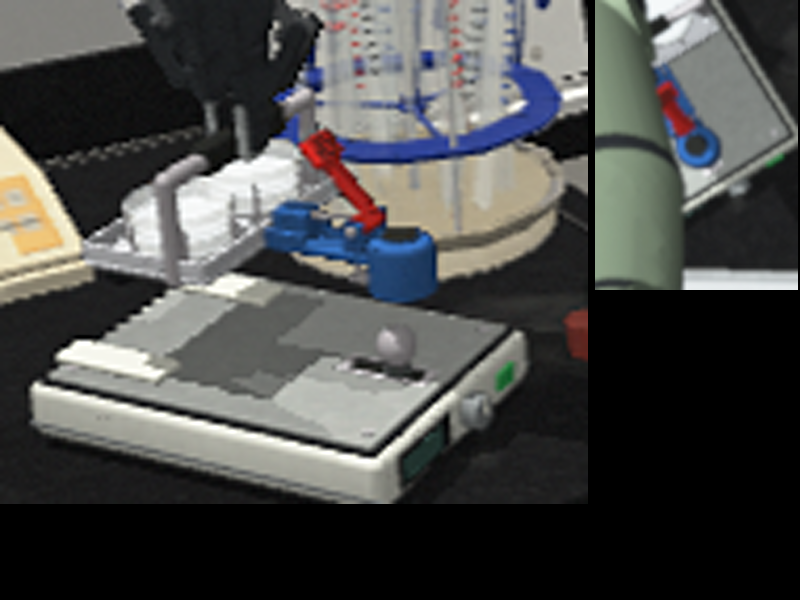

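The coupler's cap is at (405,234) in the scene zoom and (697,145) in the top zoom. The ball is at (396,344), and the tray looks level. Next I'll triangulate the coupler against the ball.

```bash
python3 - <<'E'
from h import *
np.set_printoptions(precision=4,suppress=True)
S=lambda u,v:z((u,v),4.2,(160,190));T=lambda u,v:z((u-595,v),2.9,(220,190))
c,e=tri(T(697,145),S(405,234));print("cap",c,e)
b,e=tri(zt(238,270),S(396,344));print("ball",b,e)
o=bot.observe();p=o["position"];
ps=o["tool_rot"][2];ang=np.arctan2(-np.cos(ps),np.sin(ps));X=np.array([np.cos(ang),np.sin(ang)]);print("ang",ang)
print("coupler by kinematics",p[:2]-.113*X)
# cup column centre in scene at rim and cap, with ball col; predicted cols
for k in(p[:2]-.113*X,c[:2]): print([((proj("scene",(k[0],k[1],h))-(160,190))*4.2).round(1) for h in (c[2],c[2]-.037)],((proj("top",(k[0],k[1],c[2]))-(220,190))*2.9+(595,0)).round(1))
Y=np.array([-X[1],X[0]])
for k in(p[:2]-.113*X,c[:2]):
  d=b[:2]-k;print("ball rel coupler along x,y",d@X,d@Y)
E
```

```text
cap [0.4578 0.1939 0.1462] 0.0034145495891308025
ball [0.4608 0.2005 0.0698] 0.0025653026596742924
ang 0.5753895061036101
coupler by kinematics [0.4609 0.1987]
[array([391.4, 232.3]), array([395., 286.])] [692.7 141.8]
[array([400.6, 232.1]), array([404.2, 285.8])] [697.5 144.9]
ball rel coupler along x,y 0.0008877587642855004 0.0014795678007333496
ball rel coupler along x,y 0.006097644897261132 0.003934699797230107
```

```bash
python3 - <<'E'
from h import *
np.set_printoptions(precision=4,suppress=True)
t=cv2.imread("pics/t5.png").astype(int);s=cv2.imread("pics/s5.png").astype(int)
blue=lambda i:((i[:,:,0]>i[:,:,2]*1.6)&(i[:,:,0]>60)).astype(np.uint8)
mt=blue(t)[228:252,244:266];print("\n".join("".join(".#"[v] for v in r) for r in mt))
ms=blue(s)[236:270,225:270];print("\n".join("".join(".#"[v] for v in r) for r in ms))
E
```

```text
.......###............
.........#............
......................
#.........##..........
##.........##.........
##.........###........
##.........####.......
.##......#######......
.###.....########.....
...######....#####....
....####......#####...
....####......#####...
....####......#####...
....####......#####...
....#####....######...
.....##############...
.....#############....
......###########.....
........########......
..........###.........
......................
......................
......................
......................
.............................................
.............................................
...#######...................................
.##########...............#..................
#########....................................
#########....................................
###########..................................
##############...####.....#..................
###############.#...#....##..................
#################...#..####.......###........
##################.#######........####.......
######################################....
[... 315 characters left out ...]
####......
.......................################......
.......................################......
.......................################......
......................#################......
.......................###############.......
........................#############........
..........................########...........
.............................................
.............................................
.............................................
.............................................
.............................................
.............................................
.............................................
.............................................
```

Camera evidence agrees in both views: the coupler must move about 6 mm along tray +x and 3 mm along +y. I'll apply that and come down to just above the ball.

Emit:
move_arm(moves=[[[0,0.003,0.006,0.01,0,0,0],[0,0.003,0.006,0.019,0,0,0],[0,0.003,0.006,0.019,0,0,0],[0,0.003,0.006,0.019,0,0,0]]])

```text
clock: 8.35
position: [0.5592, 0.266, 0.1327]
tool_rot: [-3.142, 0.0, 2.146]
force: [0.2, -0.1, -5.9]
grip_width: 0.0126
finger_force: 99.3
```

```bash
python3 - <<'E'
from h import *
np.set_printoptions(precision=4,suppress=True)
o=bot.observe();print(o["position"],o["tool_rot"],o["force"],o["moment"])
s=bot.grab_frame("scene")[:,:,::-1].astype(int);t=bot.grab_frame("top")[:,:,::-1].astype(int)
blue=lambda i:((i[:,:,0]>i[:,:,2]*1.6)&(i[:,:,0]>60)).astype(np.uint8)
print("\n".join("".join(".#"[v] for v in r) for r in blue(t)[232:252,244:266]))
print("\n".join("".join(".#"[v] for v in r) for r in blue(s)[250:275,240:268]))
print(s[262:282,244:266].mean(2).astype(int))
E
```

```text
[0.5592 0.266  0.1327] [-3.1416  0.0001  2.1463] [ 0.1722 -0.0533 -5.9032] [-0.0033 -0.0654 -0.0027]
#........###..........
#........#####........
.#......#######.......
.#.....#########......
..######....#####.....
...####.....#####.....
...####......####.....
...####......#####....
...####.....######....
...#####....#####.....
....#############.....
....#############.....
.....###########......
.......########.......
.........####.........
......................
......................
......................
......................
......................
..#..###........###.........
.#######........####........
####################........
####################........
####################........
####################........
####################........
#####################.......
....#################.......
....#################.......
.....################.......
.....################.......
....#################.......
.....################.......
.....###############........
......############..........
.........#####..............
............................
.................
[... 1346 characters left out ...]
5 103 101  95  94 111 118 119
  120 119 116 114]
 [ 84  58  68  87 106 110  97  97 102 104 102 100  96  91 109 116 115 114
  114 114 114 115]
 [ 37  16  22  27  32  47  48  57  77  95  98  97  75  93 114 118 116 117
  115 114 114 115]
 [ 65  40  30  18  14  18  19  36  49  56  58  56  48  52 117 145 131 123
  116 114 116 115]
 [180 221 178 154  99  66  38  68  59  51  53  51  52  50  47  62  62  98
  131 129 125 119]
 [165 153 147 148 174 218 231 162  80  49  49  47  39  35  25  23  35 119
  140 118 113 117]
 [164 161 162 163 165 170 153 150 155 105  99 103  88  76  54  65 118 137
  115 109 113 118]
 [162 163 163 163 160 161 159 160 163 158 159 147 106 132 176 205 236 173
  170 196 173 105]]
```

```bash
python3 - <<'E'
from h import *
np.set_printoptions(precision=4,suppress=True)
o=bot.observe();print(o["position"],o["tool_rot"])
t=bot.grab_frame("top").astype(int);print(t[232:248,247:262].sum(2)//3)
c=onz("top",(253.6,238.6),.133);b=np.array([.4605,.2])
X=np.array([np.cos(.574),np.sin(.574)]);Y=np.array([-X[1],X[0]])
print(c,(b-c[:2])@X,(b-c[:2])@Y)
for k in(c[:2],b): print([proj("scene",(k[0],k[1],h)) for h in(.115,.07)],proj("top",(k[0],k[1],.133)))
E
```

```text
[0.5594 0.2661 0.133 ] [3.141  0.0001 2.1461]
[[ 72  74  70  58  59  65  67  71  81  95 112 122 129 130 132]
 [ 75  74  74  66  71  75  78  80  79  80  88 100 116 128 131]
 [ 77  77  77  81  90  84  76  76  78  81  81  80  93 115 129]
 [ 76  89  85  80  81  76  62  59  62  74  82  79  77  92 117]
 [ 95 112 100  79  62  53  48  42  41  57  77  82  75  70  99]
 [113 123 107  71  52  48  48  45  40  47  69  85  80  65  83]
 [120 125 105  60  48  48  49  48  46  46  66  86  82  67  72]
 [122 128 111  62  48  49  48  48  47  49  65  88  83  65  67]
 [119 129 116  75  52  49  49  49  48  55  74  91  82  63  68]
 [123 126 123 100  67  55  51  51  58  82 106 105  82  60  77]
 [130 119 128 121 101  86  76  73  86 114 125 112  79  59  90]
 [139 118 121 126 123 116 110 108 114 125 116  92  68  71 110]
 [143 138 117 113 118 122 123 122 117 110  88  60  52  76 124]
 [138 165 145 122 106 104 101 100  90  79  62  47  44  63 111]
 [136 187 186 167 141 115  94  90  82  77  76  48  43  67 116]
 [123 187 202 197 186 171 160 155 139 122 125  83  74 113 151]]
[0.463  0.2008 0.133 ] -0.0025361713608370723 0.0006456243278735382
[array([252.8419, 256.012 ]), array([253.8922, 271.2308])] [253.6 238.6]
[array([253.5521, 256.2686]), array([254.594 , 271.5006])] [253.8601 239.4456]
```

The offset is within about 2 mm, well inside the flare. Descending in small steps while watching the force.

Emit:
move_arm(moves=[[[0,0,-0.001,0.005,0,0,0],[0,0,-0.001,0.01,0,0,0],[0,0,-0.001,0.014,0,0,0],[0,0,-0.001,0.014,0,0,0]]])

```text
clock: 8.9
position: [0.5579, 0.2654, 0.1177]
tool_rot: [-3.14, -0.0, 2.146]
force: [0.2, -0.2, -6.1]
grip_width: 0.0128
finger_force: 99.3
```

Emit:
move_arm(moves=[[[0,0,0,0.003,0,0,0],[0,0,0,0.006,0,0,0],[0,0,0,0.006,0,0,0]]])

```text
clock: 9.2
position: [0.5581, 0.2655, 0.1121]
tool_rot: [-3.141, -0.0, 2.146]
force: [0.6, 0.7, -6.5]
grip_width: 0.0126
finger_force: 99.3
```

```bash
python3 - <<'E'
from h import *
np.set_printoptions(precision=4,suppress=True)
o=bot.observe();print(o["position"],o["tool_rot"],o["force"],o["moment"])
E
```

```text
[0.5581 0.2655 0.1121] [-3.141  -0.      2.1463] [ 0.5679  0.7002 -6.4585] [-0.0465 -0.0205 -0.0023]
```

Emit:
move_arm(moves=[[[0,0,0,0.003,0,0,0],[0,0,0,0.006,0,0,0],[0,0,0,0.006,0,0,0]]])

```text
clock: 9.5
position: [0.558, 0.2655, 0.1061]
tool_rot: [-3.141, -0.0, 2.146]
force: [-0.4, 0.1, -6.3]
grip_width: 0.0127
finger_force: 99.4
```

Emit:
move_arm(moves=[[[0,0,0,0.002,0,0,0],[0,0,0,0.004,0,0,0],[0,0,0,0.004,0,0,0]]])

```text
clock: 9.8
position: [0.5579, 0.2656, 0.1023]
tool_rot: [-3.141, -0.0, 2.146]
force: [-3.4, -0.7, -4.1]
grip_width: 0.0126
finger_force: 99.6
```

```bash
python3 - <<'E'
from h import *
np.set_printoptions(precision=4,suppress=True)
o=bot.observe();print(o["position"],o["tool_rot"],o["force"],o["moment"])
E
```

```text
[0.5579 0.2656 0.1023] [-3.1408 -0.0003  2.1463] [-3.3584 -0.7277 -4.0744] [-0.0523  0.9325 -0.1268]
```

Emit:
move_arm(moves=[[[0,0,-0.001,0,0,0,0],[0,0,-0.0015,0.002,0,0,0],[0,0,-0.0015,0.002,0,0,0]]])

```text
clock: 10.1
position: [0.557, 0.2648, 0.1004]
tool_rot: [3.142, -0.0, 2.146]
force: [-1.0, 1.5, -7.0]
grip_width: 0.0129
finger_force: 99.4
```

```bash
python3 - <<'E'
from h import *
np.set_printoptions(precision=4,suppress=True)
o=bot.observe();print(o["position"],o["tool_rot"],o["force"],o["moment"])
X=np.array([np.cos(.574),np.sin(.574)]);f=o["force"][:2];print(f@X,f@[-X[1],X[0]])
E
```

```text
[0.557  0.2648 0.1004] [ 3.1416 -0.      2.1463] [-1.0096  1.5113 -6.9509] [ 0.2884  0.2041 -0.1795]
-0.027153068493282608 1.8172663609873758
```

Emit:
move_arm(moves=[[[0,0.001,0,0.002,0,0,0],[0,0.001,0,0.004,0,0,0],[0,0.001,0,0.004,0,0,0]]])

```text
clock: 10.4
position: [0.5563, 0.2654, 0.0961]
tool_rot: [-3.141, 0.0, 2.146]
force: [-0.9, -0.2, -8.3]
grip_width: 0.0131
finger_force: 99.1
```

Emit:
move_arm(moves=[[[0,0,0,0.001,0,0,0],[0,0,0,0.003,0,0,0],[0,0,0,0.003,0,0,0]]])

```text
clock: 10.7
position: [0.5565, 0.2656, 0.0933]
tool_rot: [-3.142, 0.0, 2.146]
force: [0.2, -0.6, -7.1]
grip_width: 0.0129
finger_force: 99.3
```

```bash
python3 - <<'E'
from h import *
np.set_printoptions(precision=4,suppress=True)
o=bot.observe();print(o["position"],o["tool_rot"],o["force"],o["moment"])
X=np.array([np.cos(.574),np.sin(.574)]);f=o["force"][:2];print(f@X,f@[-X[1],X[0]])
E
```

```text
[0.5565 0.2656 0.0933] [-3.1416  0.0001  2.1463] [ 0.1845 -0.5747 -7.101 ] [ 0.101  -0.0776  0.0231]
-0.15710748663015708 -0.5827464061929823
```

Emit:
move_arm(moves=[[[0,0,0,0.001,0,0,0],[0,0,0,0.0015,0,0,0],[0,0,0,0.0015,0,0,0]]])

```text
clock: 11.0
position: [0.5567, 0.2657, 0.0929]
tool_rot: [3.141, -0.0, 2.146]
force: [-4.8, -1.9, 9.1]
grip_width: 0.0127
finger_force: 101.6
```

Emit:
move_arm(moves=[[[0,0,0,0.0005,0,0,0],[0,0,0,0.001,0,0,0],[0,0,0,0.001,0,0,0]]])

```text
clock: 11.3
position: [0.5567, 0.2657, 0.0927]
tool_rot: [3.141, -0.0, 2.146]
force: [-9.3, -3.1, 23.1]
grip_width: 0.0133
finger_force: 103.6
```

```bash
python3 - <<'E'
from h import *
np.set_printoptions(precision=4,suppress=True)
o=bot.observe();print(o["position"],o["tool_rot"],o["force"],o["moment"])
E
```

```text
[0.5567 0.2657 0.0927] [ 3.1406 -0.0003  2.1461] [-9.2627 -3.0955 23.1092] [-0.7445  2.0146  0.0098]
```

It hit a hard stop at the expected height, with load shared between coupler and feet, so the coupler is home. I'll ease off, open and rise.

Emit:
move_arm(moves=[[[0,0,0,-0.0015,0,0,0],[0,0,0,-0.0018,0,0,0],[0.5,0,0,-0.0018,0,0,0],[0.5,0,0,-0.0018,0,0,0],[0.5,0,0,-0.0018,0,0,0]]])

```text
clock: 11.8
position: [0.5567, 0.2657, 0.0929]
tool_rot: [3.141, 0.0, 2.146]
force: [0.0, -0.3, 0.0]
grip_width: 0.0425
finger_force: 0.0
```

Emit:
move_arm(moves=[[[0.5,0,0,-0.01,0,0,0],[0.5,0,0,-0.04,0,0,0],[0.5,0,0,-0.08,0,0,0],[0,0,0,-0.11,0,0,0],[0,0,0,-0.11,0,0,0]]])

```text
clock: 12.3
position: [0.5584, 0.2663, 0.2077]
tool_rot: [3.135, 0.0, 2.146]
force: [0.6, -0.2, -0.2]
grip_width: 0.0145
finger_force: 0.0
```

```bash
python3 - <<'E'
from h import *
np.set_printoptions(precision=4,suppress=True)
o=bot.observe();print(o["position"],o["tool_rot"],o["force"],o["moment"],o["grip_width"])
s=bot.grab_frame("scene")[:,:,::-1];t=bot.grab_frame("top")[:,:,::-1]
cv2.imwrite("pics/s7.png",s);cv2.imwrite("pics/t7.png",t)
q=s.astype(int)
red=((q[:,:,2]>110)&(q[:,:,2]>2*q[:,:,1])&(q[:,:,2]>2*q[:,:,0])).astype(np.uint8)
print("\n".join("".join(".#"[v] for v in r) for r in red[225:275,215:265]))
# pad expected scene px (q=0): hinge & pad
X=np.array([np.cos(.575),np.sin(.575)]);B=np.array([.4605,.2])
for a in(.85,0):
  d=.025+.052*np.cos(a)-.014*np.sin(a);h=.056+.041+.052*np.sin(a)+.014*np.cos(a)
  k=B+X*d;print("pad",k,h,proj("scene",(*k,h)),proj("top",(*k,h)))
E
```

```text
[0.5584 0.2663 0.2077] [3.1349 0.0002 2.1459] [ 0.5751 -0.1839 -0.2268] [-0.0629  0.0002  0.0089] 0.014489456419982508
..................................................
..................................................
..................................................
..................................................
..................................................
..................................................
..................................................
..................................................
..................................................
..................................................
..................................................
..................................................
..................................................
..................................................
.....................#............................
...................###............................
..................####............................
................####.###..........................
................#########.........................
............
[... 1014 characters left out ...]
............................................
..................................................
..................................................
..................................................
..................................................
..................................................
..................................................
..................................................
..................................................
..................................................
..................................................
pad [0.5015 0.2265] 0.14530634510968496 [236.8209 242.869 ] [244.6407 224.9609]
pad [0.5251 0.2419] 0.111 [228.8144 252.8899] [241.4292 218.3577]
```

The tray is released and standing, lever still up, pad at about (237,243) as predicted. I'll turn the gripper 90° so the shut fingers sit narrow along tray x, then hover over the pad.

Emit:
move_arm(moves=[[[0,0,-0.02,0,0,0,0.024],[0,0,-0.04,0,0,0,0.047],[0,0,-0.06,0,0,0,0.071],[0,0,-0.068,0,0,0,0.095],[0,0,-0.068,0,0,0,0.118]]])

```text
clock: 12.9
position: [0.4982, 0.2278, 0.2022]
tool_rot: [-3.14, 0.001, 1.398]
force: [0.4, 0.6, -0.4]
grip_width: -0.0
finger_force: 0.0
```

Emit:
move_arm(moves=[[[0,0,0,0,0,0,0.024],[0,0,0,0,0,0,0.047],[0,0,0,0,0,0,0.071],[0,0,0,0,0,0,0.095],[0,0,0,0,0,0,0.118]]])

```text
clock: 13.4
position: [0.4989, 0.2283, 0.202]
tool_rot: [3.141, 0.002, 0.657]
force: [-0.6, 0.4, 0.1]
grip_width: -0.0003
finger_force: 0.0
```

Emit:
move_arm(moves=[[[0,0,0,0,0,0,0.014],[0,0,0,0,0,0,0.014]]])

```text
clock: 13.6
position: [0.4989, 0.2284, 0.202]
tool_rot: [3.141, 0.002, 0.574]
force: [0.7, 0.1, -0.1]
grip_width: -0.0001
finger_force: 0.0
```

```bash
python3 - <<'E'
from h import *
np.set_printoptions(precision=4,suppress=True)
o=bot.observe();p=o["position"];print(p,o["tool_rot"],o["force"],o["grip_width"])
X=np.array([np.cos(.575),np.sin(.575)]);H=np.array([.5567,.2657]);ps=.575
d=(p[:2]-H);print("tray x,y",-22+1000*d@X,1000*d@[-X[1],X[0]])
E
```

```text
[0.4989 0.2284 0.202 ] [3.141  0.0018 0.5741] [ 0.7385  0.0645 -0.098 ] -0.0001263956824254439
tray x,y -90.75971063397448 0.16831788638124948
```

Emit:
move_arm(moves=[[[0,0.005,0,0.03,0,0,0],[0,0.005,0,0.06,0,0,0],[0,0.005,0,0.072,0,0,0],[0,0.005,0,0.072,0,0,0]]])

```text
clock: 14.0
position: [0.5028, 0.2307, 0.1296]
tool_rot: [3.141, 0.003, 0.577]
force: [-0.3, 0.2, -0.4]
grip_width: 0.0002
finger_force: 0.0
```

Emit:
move_arm(moves=[[[0,0,0,0.004,0,0,0],[0,0,0,0.008,0,0,0],[0,0,0,0.008,0,0,0]]])

```text
clock: 14.3
position: [0.5037, 0.2315, 0.1231]
tool_rot: [-3.141, -0.001, 0.576]
force: [-0.3, -0.0, 0.5]
grip_width: -0.0003
finger_force: 0.0
```

Emit:
move_arm(moves=[[[0,0.001,0,0.003,0,0,0],[0,0.003,0,0.006,0,0,0],[0,0.003,0,0.006,0,0,0]]])

```text
clock: 14.6
position: [0.5062, 0.2331, 0.1166]
tool_rot: [3.142, 0.0, 0.576]
force: [0.6, 0.5, -0.0]
grip_width: 0.0002
finger_force: 0.0
```

Emit:
move_arm(moves=[[[0,0,0,0.003,0,0,0],[0,0,0,0.005,0,0,0],[0,0,0,0.005,0,0,0]]])

```text
clock: 14.9
position: [0.5081, 0.2341, 0.113]
tool_rot: [3.141, -0.004, 0.576]
force: [3.8, 4.0, 15.3]
grip_width: -0.0002
finger_force: 7.4
```

Emit:
move_arm(moves=[[[0,0,0,0.003,0,0,0],[0,0,0,0.005,0,0,0],[0,0,0,0.005,0,0,0]]])

```text
clock: 15.2
position: [0.5107, 0.2356, 0.1095]
tool_rot: [3.141, -0.011, 0.576]
force: [11.5, 9.3, 26.8]
grip_width: 0.0002
finger_force: 13.3
```

The lateral pull is friction: the pad's edge swings toward +x as the lever drops. I'll follow the arc.

Emit:
move_arm(moves=[[[0,0.004,0,0,0,0,0],[0,0.008,0,0,0,0,0],[0,0.01,0,0,0,0,0]]])

```text
clock: 15.5
position: [0.5157, 0.2391, 0.1076]
tool_rot: [3.141, -0.002, 0.576]
force: [-0.3, 1.3, 5.9]
grip_width: -0.0005
finger_force: 3.2
```

```bash
cat > st.py <<'E'
from h import *
np.set_printoptions(precision=4,suppress=True)
o=bot.observe();p=o["position"]
X=np.array([np.cos(.575),np.sin(.575)]);d=(p[:2]-[.5567,.2657]);f=o["force"]
print(p,o["tool_rot"],"tray x,y",-22+1000*d@X,1000*d@[-X[1],X[0]],"F",f[:2]@X,f[:2]@[-X[1],X[0]],f[2],o["moment"])
E
python3 st.py
python3 - <<'E'
from h import *
q=bot.grab_frame("scene")[:,:,::-1].astype(int)
red=((q[:,:,2]>110)&(q[:,:,2]>2*q[:,:,1])&(q[:,:,2]>2*q[:,:,0])).astype(np.uint8)
print("\n".join("".join(".#"[v] for v in r) for r in red[235:268,215:255]))
E
```

```text
[0.5157 0.2391 0.1076] [ 3.1415 -0.0024  0.5756] tray x,y -70.88087447420014 -0.029503397369080035 F 0.41992172197783706 1.2759549675054545 5.872753016596713 [ 0.2286 -0.036  -0.015 ]
........................................
........................................
........................................
........................................
........................................
........................................
........................................
........................................
....................#...................
.....................#..................
.............##.....#...................
.............##...#..##.................
.............###.##.##..................
..............#########.................
...............#########................
................##.######...............
....................######..............
.....................######.............
......................######............
.......................######...........
.........................#####..........
..........................#####.........
...........................#####........
............................######......
............................######......
............................######......
.............................####.......
...............................#........
........................................
........................................
........................................
........................................
........................................
```

Emit:
move_arm(moves=[[[0,0.003,0,0.003,0,0,0],[0,0.006,0,0.006,0,0,0],[0,0.008,0,0.009,0,0,0],[0,0.01,0,0.012,0,0,0]]])

```text
clock: 15.95
position: [0.5242, 0.2446, 0.0954]
tool_rot: [3.141, -0.003, 0.576]
force: [2.6, 2.7, 5.7]
grip_width: -0.0001
finger_force: 2.5
```

```bash
python3 st.py
```

```text
[0.5242 0.2446 0.0954] [ 3.1414 -0.0029  0.5757] tray x,y -60.69123594113517 -0.013459184490322549 F 3.689426622506091 0.8712834110548214 5.714929811340221 [ 0.5668 -0.6044  0.0222]
```

Emit:
move_arm(moves=[[[0,0.002,0,0.003,0,0,0],[0,0.003,0,0.006,0,0,0],[0,0.004,0,0.009,0,0,0],[0,0.004,0,0.011,0,0,0]]])

```text
clock: 16.35
position: [0.5259, 0.2458, 0.0833]
tool_rot: [-3.142, 0.001, 0.575]
force: [-0.2, -0.5, 0.2]
grip_width: -0.0002
finger_force: 0.0
```

```bash
python3 st.py
```

```text
[0.5259 0.2458 0.0833] [-3.1415  0.0011  0.5754] tray x,y -58.685363158212205 0.05557068568494234 F -0.4378858213432799 -0.30376919063744245 0.18471722838365293 [0.0668 0.0736 0.0045]
```

The force is gone, so the lever snapped over. I'll press to its end to confirm.

Emit:
move_arm(moves=[[[0,0,0,0.003,0,0,0],[0,0,0,0.006,0,0,0],[0,0,0,0.007,0,0,0]]])

```text
clock: 16.65
position: [0.526, 0.2459, 0.0765]
tool_rot: [-3.142, 0.001, 0.575]
force: [0.1, -0.3, 0.7]
grip_width: 0.0003
finger_force: 0.0
```

Emit:
move_arm(moves=[[[0,0,0,0.002,0,0,0],[0,0,0,0.004,0,0,0],[0,0,0,0.004,0,0,0]]])

```text
clock: 16.95
position: [0.5264, 0.246, 0.0733]
tool_rot: [-3.141, -0.0, 0.575]
force: [-4.2, -2.0, 14.2]
grip_width: -0.0001
finger_force: 6.8
```

```bash
python3 st.py
```

```text
[0.5264 0.246  0.0733] [-3.1413 -0.0003  0.5753] tray x,y -58.155781534350396 -0.05113329285265943 F -4.6533650022454065 0.5728967047165716 14.238997758246013 [-0.3214  0.9798 -0.0348]
```

A firm stop at 14 N, at the locked height. Retreating, then checking.

Emit:
move_arm(moves=[[[0,0,0,-0.02,0,0,0],[0,0,0,-0.06,0,0,0],[0,0,0,-0.1,0,0,0],[0,0,0,-0.14,0,0,0],[0,0,0,-0.17,0,0,0]]])

```text
clock: 17.45
position: [0.5266, 0.246, 0.2453]
tool_rot: [-3.142, -0.002, 0.575]
force: [-0.5, 0.1, 0.4]
grip_width: -0.0003
finger_force: 0.0
```

```bash
python3 st.py; python3 - <<'E'
from h import *
s=bot.grab_frame("scene")[:,:,::-1];t=bot.grab_frame("top")[:,:,::-1]
a=cv2.resize(s[190:310,160:300],None,fx=4.2,fy=4.2,interpolation=cv2.INTER_CUBIC)
b=cv2.resize(t[190:290,220:290],None,fx=2.9,fy=2.9,interpolation=cv2.INTER_CUBIC)
c=np.zeros((600,800,3),np.uint8);c[:a.shape[0],:a.shape[1]]=a;c[:b.shape[0],595:595+b.shape[1]]=b;cv2.imwrite("pics/z8.png",c)
E
```

```text
[0.5266 0.246  0.2453] [-3.1416 -0.0017  0.5752] tray x,y -57.98687250027893 -0.19223387939685727 F -0.4188798847306316 0.3378678386322097 0.4415524513683067 [ 0.0076 -0.0194 -0.0115]
```

View pics/z8.png

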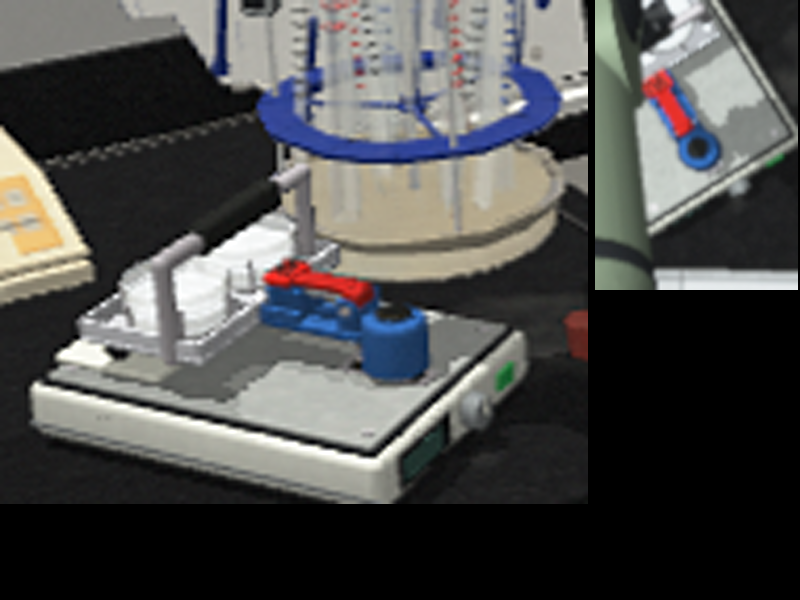

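The picture shows the lever flat at (315,283), the coupler seated on the ball at (395,340), the tray level on the strips and the gripper clear. Handing in.

```bash
python3 -c "
from workcell import bot
print(bot.job_done())"
```

```text
the job is handed in; nothing more can be done
None
```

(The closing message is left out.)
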